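Stand the fallen tin up against the board and push it home

TASK

The tall square storage tin has toppled and leans with its lid against the upright white board. Push its foot in so that its lid rides up the board until the tin stands, then slide it home, upright and flush against the board in its place between the two low wooden cheeks, and settle it there with a steady press of about 12 newtons for half a second. Go gently: never lift the tin off the counter, never push or bang it with 20 newtons or more, and leave everything else on the counter where it is.

Things in the scene. Friction and masses are not known exactly. Their poses are not given: they have to be found in the camera images.
- tin: Tall square rigid tin, steel, black lid of the same width: 90 x 90 mm in section, 270 mm tall with lid, 0.25 to 0.40 kg evenly spread, too wide to grip. Origin: centre of its underside; z from foot to lid; x, y square to its sides. It starts leaning 48 degrees from upright, x parallel to the board. Friction on counter and fingers 0.48 to 0.66. Within 18 degrees of upright it drops onto its foot by itself.
- tin_heel (a point): Middle of the raised edge of the tin's foot, away from the board: 45 mm along the tin's +y from its origin. At the start 67 mm above the counter, 261 mm out from the board. As the tin rises it moves in and sinks to the counter, sliding down whatever pushes it. Getting it moving takes 5 to 17 N, less as it rises; a pusher sloping in under the heel tends to jam it.
- tin_toe (a point): Middle of the opposite edge of the foot, on which the leaning tin rests on the counter: 45 mm along the tin's -y from its origin. At the start 201 mm out from the board.
- tin_lid (a point): Centre of the top of the lid, 270 mm from the tin's origin along its z. At the start one edge of the lid rests on the board, 181 mm up.
- bay: Fixed rigid bay, no floor: an upright board of smooth white laminate, slippery (friction about 0.15), 360 mm long (its x from -140 to +220 mm), 20 mm thick, 300 mm high, and two low cheeks. Origin: on the counter in the plane of the board's front face; x along the board, y square out from the front face (y = 0) towards the tin, z up.
- slot (a point): The tin's place, at the bay's origin, same axes: between two low wooden cheeks 16 mm thick and 40 mm high that run 70 mm out from the board, square to it; their inner faces are at x = -54 and +54 mm. A tin that is home has its origin at x = 0 (9 mm play either way), y = 45 mm. The leaning tin starts in line with the slot within 5 mm.
- shaker_a: Spice shaker with black lid, 52 mm across, 110 mm tall, loose, standing by the board beside the slot; a bystander. Origin: centre of its underside.
- shaker_b: Second such spice shaker, by the board beside the slot; a bystander. Origin: centre of its underside.
- mug: White mug, 80 mm across, 90 mm tall, loose, standing about 250 mm out from the board, beside the tin; a bystander. Origin: centre of its underside.
- bowl: Blue bowl, 150 mm across, 60 mm tall, loose; a bystander. Origin: centre of its underside.
- spoon: Brass spoon, 190 mm long, lying loose behind the board; a bystander.
- ramekin: White ramekin, 70 mm across, 40 mm tall, loose, behind the board; a bystander. Origin: centre of its underside.

How it is judged:
By the outcome, as a careful person would: the job done as asked, in the order asked, and still so for the second after the job is handed in, with the robot touching nothing.
It also fails if it takes over 64 s, if anything falls off the work surface, if the arm or the gripper's body presses on something with over 40 N, if the wrist force passes 120 N, or if a joint passes its speed limit or range.

ROBOT

A 7-joint arm with a two-finger parallel gripper is mounted at the origin on the work surface. World frame = base frame: x ahead of the robot, y to its left, z up, the work surface at z = 0. Lengths are in m, angles in rad, forces in N, time in s.
With the tool pointing down it reaches from about 0.4 to 0.925 m from the base axis. Payload 5.6 kg.
Tool frame: the origin (TCP) lies midway between the tips of the shut fingers; the grasp point (between the pads) lies 19 mm behind it; z points along the fingers, y is the line along which they close (so a half turn about z gives the same grasp; the last joint's range is limited). The gripper opens to 85 mm and grips with 20 to 120 N. Pads are 22 mm wide; open, the fingers measure 114 mm over their backs; the gripper's body (76 mm by 85 mm) begins 54 mm behind the grasp point. The pads swing forward as they close: fully open they stand 13 mm farther back than shut.
Start: joints at [-1.232, 0.468, -0.012, 1.603, 0.006, 1.071, -0.056], TCP at [0.242, 0.603, 0.231] pointing down, gripper open.
Joint ranges: [-2.53, 2.53], [-0.31, 2.02], [-1.57, 1.55], [0.28, 2.44], [-1.29, 4.43], [0.15, 1.84], [-2.92, 2.92]. Speed limits (rad/s): [2.57, 2.57, 3.14, 3.14, 3.14, 3.14, 3.14].

INTERFACE

Orientations are given as a rotation vector (axis times angle).
In Python, from workcell import bot gives the robot as it stands. The module is installed in compiled form; this text tells all that it offers.
- The arm moves only by the tool servo_tool, never from a script. Its argument "moves" is a list of rows, each a list of 4 numbers: the shift along the tool's x, y, z in m, then the turn about the tool's z in degrees. A call has 1 to 5 rows; each row is the pose to reach, as a shift and turn from the pose commanded when the call began, along the tool's axes at that moment; what a row does not reach only later rows make up. A row lasts 1/8 s, in which the tool goes at most 62.5 mm and 10.7 degrees, less where a joint would pass 70% of its speed; a pose out of reach is approached as far as the arm can. A call with a gripper value outside its range is refused whole. "claw" is the finger opening in m, from 0 to 0.0854, set as the call begins (left out, the last holds). The fingers move at their own pace and stop on an object; the grip force is fixed at half the most. Time passes only in rows, so rows that repeat a pose let the fingers close. It gives the time, the measured TCP pose, the force, the opening and the grip force at its end, in the units of the state.
- bot.read_state(): the state, without advancing time (a new reading comes with each control period).
- bot.snapshot(name): name is "scene" or "top" or "wrist"; returns (picture, depth): 420x560x3 uint8, red, green, blue; 420x560 float32, m along the optical axis (not along the pixel's ray), 0 where there is no reading.
- bot.calibration(name): a dict with "fovy" (degrees; the focal length in pixels is half the picture's height over the tangent of half this angle, whatever the lens; pixels are square), "cx", "cy" (the principal point, pixels), "R" (3x3) and "t" (3): a world point X has camera coordinates R X + t. Camera axes: x right, y down, z forward; pixel columns grow to the right and rows downward; lengths in m; the calibration is good to about 2 mm. A picture is of the moment at which its call begins: read the wrist's pose just before it. calibration takes no time and is no camera call; for the wrist camera it gives the pose at the moment of the call.
- bot.job_done(): hands the job in; it is judged then, once.
The state is a dict: "t": time; "q": joint angles; "qd": joint speeds; "joint_torque": joint torques, N m; "position": TCP position; "tool_rot": TCP orientation; "ft_force": force on the tool from outside, world axes, zero at the start; "wrist_torque": the same for the moment, N m; "grip_width": finger opening in m; "gripper_force": force on a finger pad.
Only numpy, scipy, OpenCV 4.12 (cv2) and the standard library are available. Lean on these libraries where they do the work, as an engineer would, in place of code of your own. Each camera call takes 0.05 s, during which the arm holds its last target. There are 200 camera calls.

## Working session

There is one attempt and no reset: what is moved stays moved. The work goes in short steps, Python scripts to look and compute and a tool call to move; the robot and the scene stay as the last step left them, time stands still between calls to the robot, and variables do not carry over. Pictures are saved under pics/ and viewed, at most 10 in all, crops included, and the job is handed in when it is done.

Besides the shell and the picture viewer there is one more tool, called after "Request:" as name(argument=value, ...) on one line, values as JSON. servo_tool: Moves the arm, as the interface text tells. Its arguments: {"type":"object","properties":{"moves":{"type":"array"},"claw":{"type":"number"}},"required":["moves"]}

```bash
mkdir -p pics; cat > h.py <<'E'
import numpy as np,cv2
from workcell import bot
def snap(n,f):
    c=bot.calibration(n); im,d=bot.snapshot(n)
    cv2.imwrite('pics/'+f+'.png',im[:,:,::-1]); np.savez('pics/'+f,d=d,im=im,**c); return im,d,c
def cloud(f):
    z=np.load('pics/'+f+'.npz'); d=z['d']; F=d.shape[0]/2/np.tan(np.radians(float(z['fovy']))/2)
    v,u=np.mgrid[:d.shape[0],:d.shape[1]]
    P=np.stack([(u-z['cx'])/F*d,(v-z['cy'])/F*d,d],-1)
    W=(P-z['t'])@z['R']; W[d==0]=np.nan; return W,z['im']
E
python3 - <<'E'
from h import *
s=bot.read_state(); print(s)
a=snap('scene','s1')[0]; b=snap('top','t1')[0]
cv2.imwrite('pics/both.png',cv2.resize(np.vstack([a,b])[:,:,::-1],(420,600)) if 0 else np.hstack([cv2.resize(a,(400,300)),cv2.resize(b,(400,300))])[:,:,::-1])
E
```

```text
{'t': 0.0, 'q': array([-1.23198207,  0.46837767, -0.01162908,  1.60364101,  0.00600168,
        1.07139578, -0.0563437 ]), 'qd': array([ 0.00030068,  0.00047334,  0.00170544,  0.00150052, -0.00108339,
       -0.00195083,  0.00064178]), 'joint_torque': array([ 8.60827868e-05, -5.32384050e+01,  2.14615400e-02, -2.51296109e+01,
        1.14968733e-02,  7.73850916e-03, -2.11760902e-07]), 'position': array([0.24203155, 0.60264821, 0.23033082]), 'tool_rot': array([-5.96201374e-01, -3.08426973e+00,  2.78436420e-03]), 'ft_force': array([-0.26829784,  0.38904262,  0.10113214]), 'wrist_torque': array([ 0.01934334, -0.00778566,  0.03471246]), 'gripper_force': 0.0, 'grip_width': 0.08566093761849938}
```

View pics/t1.png

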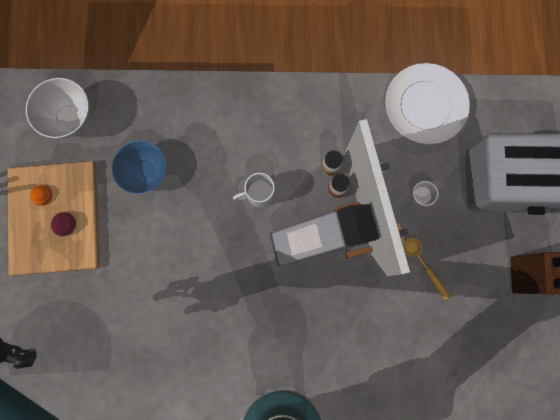

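View pics/s1.png

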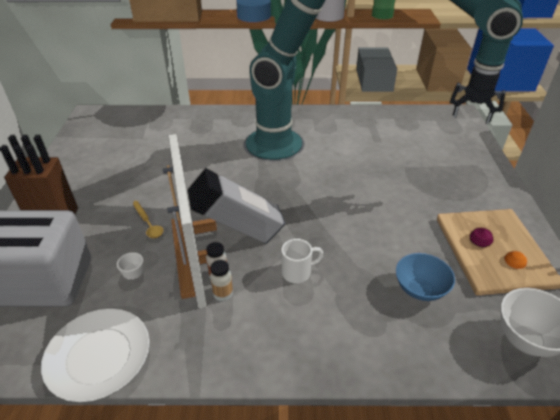

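Top: tin spans (275,245) foot to (365,222) lid, leaning on the board (375-400,120-275); mug at (259,188), shakers at (333,162),(340,185); the gripper is far left. Scene view confirms this.

```bash
python3 - <<'E'
from h import *
W,im=cloud('t1')
def roi(u0,u1,v0,v1,W=W): return W[v0:v1,u0:u1].reshape(-1,3)
B=roi(340,420,110,285); B=B[np.abs(B[:,2]-.3)<.006]
r=cv2.minAreaRect(B[:,:2].astype(np.float32)); print('board',len(B),r,cv2.boxPoints(r),np.median(B[:,2]))
# tin upper side
def plane(P):
    for _ in range(8):
        c=P.mean(0); n=np.linalg.svd(P-c,full_matrices=False)[2][2]; n*=np.sign(n[2]); e=(P-c)@n; P=P[np.abs(e)<max(.003,2*e.std())]
    return c,n,P
P=roi(282,335,222,255); c,n,_=plane(P); print('tin side',c,n,np.degrees(np.arccos(n[2])))
P=roi(262,390,195,275); P=P[(np.abs((P-c)@n)<.004)&(P[:,2]>.04)]
h=np.array([n[1],-n[0],0]);h/=np.linalg.norm(h); up=np.cross(n,h); up*=np.sign(up[2])
a=(P-c)@h;b=(P-c)@up
print('h',h,'up',up,np.percentile(a,[1,50,99]),np.percentile(b,[.5,99.5]))
A=c+h*(np.percentile(a,.5)+np.percentile(a,99.5))/2+up*np.percentile(b,.3); print('heel',A)
for nm,bx,z in [('mug',(235,280,170,210),.09),('shA',(320,347,148,175),.11),('shB',(327,354,172,200),.11)]:
    Q=roi(*bx);Q=Q[(Q[:,2]>z-.03)&(Q[:,2]<z+.02)]; print(nm,np.nanmin(Q,0),np.nanmax(Q,0))
Q=roi(330,385,190,270);Q=Q[(np.abs(Q[:,2]-.04)<.006)];print('cheeks',np.round(Q[::max(1,len(Q)//25)],3))
E
```

```text
board 1460 ((0.5843745470046997, -0.22012117505073547), (0.3599435091018677, 0.02195524051785469), 14.670666694641113) [[ 0.40749013 -0.2550816 ]
 [ 0.41305053 -0.27632105]
 [ 0.76125896 -0.18516076]
 [ 0.75569856 -0.1639213 ]] 0.2993654053207276Traceback (most recent call last):
  File "<stdin>", line 11, in <module>
  File "<stdin>", line 9, in plane
    u, s, vh = gufunc(a, signature=signature)
               ~~~~~~^^^^^^^^^^^^^^^^^^^^^^^^
    raise LinAlgError("SVD did not converge")
numpy.linalg.LinAlgError: SVD did not converge
```

```bash
python3 - <<'E'
from h import *
W,im=cloud('t1')
def roi(u0,u1,v0,v1,W=W): 
    P=W[v0:v1,u0:u1].reshape(-1,3); return P[~np.isnan(P).any(1)]
th=np.radians(14.67); R=np.array([[np.cos(th),np.sin(th),0],[-np.sin(th),np.cos(th),0],[0,0,1]]); O=np.array([.543,-.2196,0])
bay=lambda P:(P-O)@R.T
P=bay(roi(285,330,225,252)); P=P[P[:,2]>.06]
for _ in range(8):
    c=P.mean(0); n=np.linalg.svd(P-c,full_matrices=False)[2][2]; n*=np.sign(n[2]); e=(P-c)@n; P=P[np.abs(e)<max(.003,2*e.std())]
print('side n',n,np.degrees(np.arccos(n[2])))
P=bay(roi(262,390,195,275)); P=P[(np.abs((P-c)@n)<.004)&(P[:,2]>.05)]
h=np.array([n[1],-n[0],0]);h/=np.linalg.norm(h); up=np.cross(n,h); up*=np.sign(up[2])
a=(P-c)@h;b=(P-c)@up
ea=np.percentile(a,[.5,99.5]);eb=np.percentile(b,[.3,99.7]);print(h,up,ea,eb,ea.ptp() if hasattr(ea,'ptp') else np.ptp(ea),np.ptp(eb))
A=c+h*ea.mean()+up*eb[0]; print('heel bay',A,'world',A@R+O)
for nm,bx,z in [('mug',(225,280,170,210),.09),('shA',(320,347,148,175),.11),('shB',(327,354,172,200),.11)]:
    Q=bay(roi(*bx));Q=Q[(Q[:,2]>z-.03)&(Q[:,2]<z+.02)]; print(nm,Q.min(0),Q.max(0))
Q=bay(roi(330,385,190,270));Q=Q[(np.abs(Q[:,2]-.04)<.004)];print('cheeks',np.round(Q[::max(1,len(Q)//20)],3))
from scipy.spatial.transform import Rotation as Ro
s=bot.read_state(); T=Ro.from_rotvec(s['tool_rot']).as_matrix(); print(T)
E
```

```text
side n [0.00257873 0.66420134 0.74754928] 41.62146705300807
[ 0.99999246 -0.00388243  0.        ] [-0.0029023  -0.74754365  0.66420634] [-0.04430041  0.04334677] [-0.11925353  0.2345946 ] 0.08764717668801372 0.3538481306875667
heel bay [-0.00236507  0.25823727  0.06864757] world [0.47531307 0.0296199  0.06864757]
mug [0.12294995 0.21592881 0.06002656] [0.20275072 0.3290102  0.09657129]
shA [0.14051823 0.02436265 0.08005017] [0.2096005  0.07036429 0.11717208]
shB [0.09756157 0.02370278 0.0801111 ] [0.14440394 0.07189922 0.1170299 ]
cheeks [[ 0.102 -0.001  0.037]
 [ 0.078 -0.002  0.041]
 [ 0.066  0.007  0.041]
 [ 0.065  0.012  0.036]
 [ 0.069  0.053  0.038]
 [ 0.066  0.054  0.042]
 [ 0.062  0.061  0.044]
 [-0.055  0.014  0.039]
 [-0.059  0.009  0.038]
 [-0.06   0.018  0.039]
 [-0.056  0.045  0.043]
 [-0.064  0.011  0.037]
 [-0.058  0.048  0.04 ]
 [-0.066  0.014  0.037]
 [-0.059  0.056  0.037]
 [-0.068  0.018  0.039]
 [-0.064  0.047  0.037]
 [-0.064  0.058  0.039]
 [-0.064  0.066  0.038]
 [-0.07   0.057  0.04 ]
 [-0.111 -0.     0.043]]
[[-9.27977168e-01  3.72636743e-01 -4.83116502e-04]
 [ 3.72637034e-01  9.27975893e-01 -1.54385385e-03]
 [-1.26976202e-04 -1.61268822e-03 -9.99998692e-01]]
```

Request:
servo_tool(moves=[[-0.04,-0.04,0,-7.3],[-0.08,-0.08,0,-14.6],[-0.12,-0.12,0,-21.9],[-0.16,-0.16,0,-29.2],[-0.2,-0.2,0,-36.5]], claw=0.0854)

```text
t: 0.72
position: [0.3538, 0.3411, 0.2311]
tool_rot: [0.406, -3.115, 0.0]
ft_force: [1.3, 0.0, 0.5]
grip_width: 0.0851
gripper_force: 0.0
```

Request:
servo_tool(moves=[[-0.01,-0.05,0,0],[-0.02,-0.1,0.03,0],[-0.03,-0.15,0.07,0],[-0.039,-0.2,0.1,0],[-0.039,-0.225,0.13,0]])

```text
t: 1.35
position: [0.4487, 0.1322, 0.1002]
tool_rot: [-0.394, 3.117, -0.002]
ft_force: [0.2, 1.3, -0.6]
grip_width: 0.0851
gripper_force: 0.0
```

```bash
python3 - <<'E'
from h import *
print(bot.read_state()['position'])
snap('scene','s2')
im,d,c=snap('wrist','w2')
E
```

```text
[0.44871204 0.13218822 0.10021969]
```

View pics/s2.png

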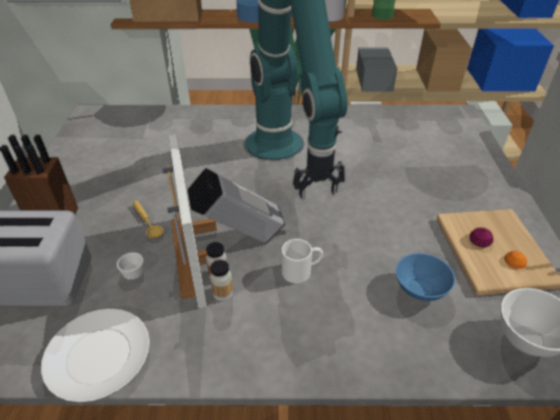

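View pics/w2.png

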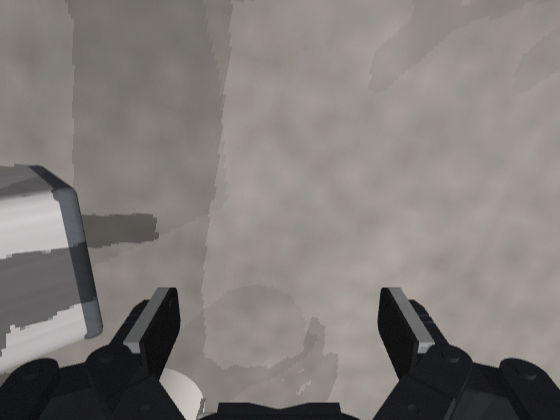

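The scene view shows the open gripper at (320,180), clear of tin and mug. The wrist view shows the left finger (105-180, 290-390) beside the tin, its knuckle bulging outward above the pad; I'll measure its profile.

```bash
python3 - <<'E'
from h import *
from scipy.spatial.transform import Rotation as Ro
s=bot.read_state(); T=Ro.from_rotvec(s['tool_rot']).as_matrix(); p=s['position']
for f,box in (('w2',(0,560,240,420)),('s2',(280,360,150,200))):
    W,im=cloud(f); u0,u1,v0,v1=box
    P=(W[v0:v1,u0:u1].reshape(-1,3)-p)@T
    P=P[(np.abs(P[:,1])<.09)&(np.abs(P[:,0])<.06)&(P[:,2]<.03)&(P[:,2]>-.13)]
    print(f,'zbin: ymin ymax xmin xmax')
    for z in np.arange(-.12,.03,.01):
        Q=P[(P[:,2]>=z)&(P[:,2]<z+.01)]
        if len(Q): print(round(z,3),len(Q),np.round(np.r_[Q[:,1].min(),Q[:,1].max(),Q[:,0].min(),Q[:,0].max()],3))
E
python3 - <<'E'
import cv2
a=cv2.imread('pics/s2.png')[140:200,280:360]
cv2.imwrite('pics/c2.png',cv2.resize(a,None,fx=7,fy=7,interpolation=cv2.INTER_CUBIC))
E
```

```text
w2 zbin: ymin ymax xmin xmax
-0.09 1442 [-0.041  0.037  0.014  0.019]
-0.08 8427 [-0.074  0.071  0.006  0.019]
-0.07 9744 [-0.077  0.073 -0.006  0.018]
-0.06 2750 [-0.076  0.071 -0.001  0.015]
-0.05 2515 [-0.059  0.054 -0.011  0.012]
-0.04 2151 [-0.059  0.055 -0.012  0.012]
-0.03 1709 [-0.058  0.055 -0.012  0.012]
-0.02 771 [-0.057  0.053 -0.011  0.012]
s2 zbin: ymin ymax xmin xmax
-0.12 158 [-0.068  0.069 -0.021  0.011]
-0.11 157 [-0.068  0.07  -0.026  0.004]
-0.1 98 [-0.07   0.07  -0.025  0.01 ]
-0.09 125 [-0.071  0.074 -0.022  0.013]
-0.08 113 [-0.072  0.075 -0.021  0.011]
-0.07 103 [-0.073  0.077 -0.018  0.01 ]
-0.06 30 [-0.068  0.066 -0.017 -0.003]
-0.05 31 [-0.055  0.058 -0.018  0.004]
-0.04 42 [-0.055  0.057 -0.016  0.005]
-0.03 30 [-0.054  0.057 -0.015  0.015]
-0.02 6 [-0.047  0.048 -0.012  0.01 ]
```

View pics/c2.png

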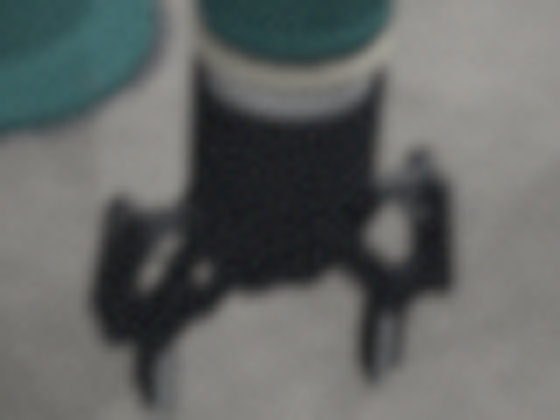

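The crop shows that, when open, the knuckles overhang the fingers by 19 mm. I'll push instead with the flat finger sides (tool −x), part-open, with the camera trailing. That takes a +90° turn.

Request:
servo_tool(moves=[[0,0,0,10],[0,0,0,20],[0,0,0,30],[0,0,0,40],[0,0,0,50]], claw=0.04)

```text
t: 2.08
position: [0.4478, 0.1368, 0.102]
tool_rot: [0.96, 2.991, 0.002]
ft_force: [-0.1, 0.2, -0.2]
grip_width: 0.0399
gripper_force: 0.0
```

Request:
servo_tool(moves=[[0,0,0,10],[0,0,0,20],[0,0,0,30],[0,0,0,40],[0,0,0,40]])

```text
t: 2.7
position: [0.4478, 0.1367, 0.1018]
tool_rot: [-1.916, -2.49, -0.002]
ft_force: [1.3, -0.1, 0.5]
grip_width: 0.0402
gripper_force: 0.0
```

```bash
cat >> h.py <<'E'
from scipy.spatial.transform import Rotation as Ro
th=np.radians(14.67); RB=np.array([[np.cos(th),np.sin(th),0],[-np.sin(th),np.cos(th),0],[0,0,1]]); O=np.array([.543,-.2196,0])
bay=lambda P:(P-O)@RB.T
def st():
    s=bot.read_state(); T=RB@Ro.from_rotvec(s['tool_rot']).as_matrix()
    print('t',round(s['t'],2),'bay pos',np.round(bay(s['position']),4),'F bay',np.round(RB@s['ft_force'],2),'tool x yaw',np.degrees(np.arctan2(T[1,0],T[0,0])),'w',s['grip_width'],'q',np.round(s['q'],2))
E
python3 - <<'E'
from h import *
st()
s=bot.read_state(); T=Ro.from_rotvec(s['tool_rot']).as_matrix()
snap('wrist','w3');snap('top','t3')
W,im=cloud('w3'); P=(W[240:].reshape(-1,3)-s['position'])@T
P=P[(np.abs(P[:,1])<.09)&(np.abs(P[:,0])<.06)&(P[:,2]<.03)]
for z in np.arange(-.12,.02,.01):
    Q=P[(P[:,2]>=z)&(P[:,2]<z+.01)]
    if len(Q): print(round(z,3),len(Q),np.round(np.r_[Q[:,1].min(),Q[:,1].max(),Q[:,0].min(),Q[:,0].max()],3))
E
```

```text
t 2.7 bay pos [-0.0019  0.3688  0.1018] F bay [ 1.21 -0.45  0.54] tool x yaw 90.17562052690391 w 0.040178409478616735 q [-0.75  0.38  0.46  2.16 -0.28  0.65  0.16]
-0.09 1753 [-0.06   0.06   0.013  0.019]
-0.08 9271 [-0.061  0.062  0.004  0.019]
-0.07 5067 [-0.058  0.059 -0.01   0.019]
-0.06 9100 [-0.054  0.055 -0.013  0.015]
-0.05 2168 [-0.052  0.052 -0.01   0.015]
-0.04 1807 [-0.033  0.034 -0.011  0.012]
-0.03 1300 [-0.034  0.034 -0.011  0.012]
-0.02 1062 [-0.034  0.034 -0.011  0.012]
-0.01 420 [-0.032  0.032 -0.01   0.012]
```

Request:
servo_tool(moves=[[-0.02,0,0.02,0],[-0.045,0,0.045,0],[-0.065,0,0.057,0],[-0.079,0,0.057,0],[-0.085,0,0.057,0]])

```text
t: 3.42
position: [0.4698, 0.0524, 0.0448]
tool_rot: [1.921, 2.486, 0.001]
ft_force: [-0.8, -0.9, 0.9]
grip_width: 0.04
gripper_force: 0.0
```

Request:
servo_tool(moves=[[-0.003,0,0,0],[-0.006,0,0,0],[-0.009,0,0,0],[-0.012,0,0,0],[-0.013,0,0,0]])

```text
t: 4.05
position: [0.4724, 0.041, 0.0443]
tool_rot: [-1.92, -2.486, -0.001]
ft_force: [-0.7, 3.4, 1.1]
grip_width: 0.0397
gripper_force: 1.7
```

```bash
python3 -c "
from h import *
st()"
```

```text
t 4.05 bay pos [-0.0023  0.27    0.0443] F bay [0.18 3.43 1.08] tool x yaw 89.97895390610437 w 0.03970906769327389 q [-0.48  0.5   0.39  2.17 -0.37  0.54  0.44]
```

Request:
servo_tool(moves=[[-0.0015,0,0.0007,0],[-0.003,0,0.0014,0],[-0.0045,0,0.002,0],[-0.006,0,0.0027,0],[-0.0075,0,0.0034,0]])

```text
t: 4.68
position: [0.474, 0.0347, 0.0408]
tool_rot: [-1.917, -2.486, -0.001]
ft_force: [-0.8, 6.2, 1.1]
grip_width: 0.0401
gripper_force: 2.6
```

Request:
servo_tool(moves=[[-0.002,0,0.001,0],[-0.004,0,0.002,0],[-0.006,0,0.003,0],[-0.008,0,0.0038,0],[-0.01,0,0.0047,0]])

```text
t: 5.3
position: [0.4767, 0.0232, 0.0359]
tool_rot: [-1.921, -2.486, 0.001]
ft_force: [-1.3, 4.1, -3.1]
grip_width: 0.0401
gripper_force: 1.8
```

Request:
servo_tool(moves=[[-0.002,0,0.001,0],[-0.004,0,0.002,0],[-0.006,0,0.003,0],[-0.008,0,0.0038,0],[-0.01,0,0.0047,0]])

```text
t: 5.92
position: [0.4796, 0.0135, 0.0315]
tool_rot: [1.921, 2.486, 0.0]
ft_force: [-0.5, 2.2, -2.2]
grip_width: 0.0398
gripper_force: 1.5
```

```bash
cat > m.py <<'E'
from h import *
import sys
st(); f=sys.argv[1]; snap('top',f); W,im=cloud(f)
P=bay(W[180:290,255:400].reshape(-1,3)); P=P[~np.isnan(P).any(1)]
P=P[(np.abs(P[:,0])<.06)&(P[:,2]>.05)&(P[:,2]<.31)&(P[:,1]>.004)&(P[:,1]<.27)]
# lid/side: print profile near centre
for z in np.arange(.06,.31,.03):
    Q=P[(np.abs(P[:,2]-z)<.006)&(np.abs(P[:,0])<.03)]
    if len(Q): print(round(z,3),len(Q),'y',np.round(np.percentile(Q[:,1],[2,50,98]),3))
Q=P[P[:,2]>.15]
if len(Q): print('x',np.percentile(Q[:,0],[1,99]),'maxz',np.percentile(Q[:,2],99))
E
python3 m.py t4
```

```text
t 5.92 bay pos [-0.0023  0.2416  0.0315] F bay [ 0.07  2.28 -2.24] tool x yaw 89.94589612473156 w 0.03983811916526032 q [-0.41  0.53  0.37  2.16 -0.38  0.52  0.51]
0.12 30 y [0.175 0.18  0.187]
0.15 86 y [0.154 0.16  0.164]
0.18 110 y [0.131 0.138 0.145]
0.21 100 y [0.109 0.115 0.121]
0.24 237 y [0.021 0.034 0.095]
0.27 147 y [0.06  0.07  0.077]
x [-0.0477697   0.04025243] maxz 0.26967777014188843
```

View pics/t4.png

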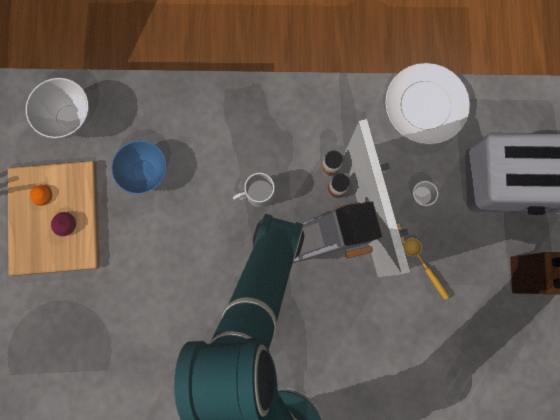

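The tin is at ~37°, lid edge at the board, x centred at −4 mm. Continuing.

Request:
servo_tool(moves=[[-0.0025,0,0.001,0],[-0.005,0,0.0022,0],[-0.0075,0,0.0033,0],[-0.01,0,0.0044,0],[-0.0125,0,0.0055,0]])

```text
t: 6.6
position: [0.4828, 0.0014, 0.026]
tool_rot: [1.921, 2.486, 0.0]
ft_force: [-1.1, 2.9, 0.1]
grip_width: 0.0399
gripper_force: 1.2
```

Request:
servo_tool(moves=[[-0.0025,0,0.001,0],[-0.005,0,0.0022,0],[-0.0075,0,0.0033,0],[-0.01,0,0.0044,0],[-0.0125,0,0.0055,0]])

```text
t: 7.22
position: [0.4861, -0.0106, 0.0206]
tool_rot: [1.921, 2.486, 0.001]
ft_force: [-0.1, 1.7, 1.5]
grip_width: 0.0398
gripper_force: 1.2
```

Request:
servo_tool(moves=[[-0.0025,0,0.001,0],[-0.005,0,0.0022,0],[-0.0075,0,0.0033,0],[-0.01,0,0.0044,0],[-0.0125,0,0.0055,0]])

```text
t: 7.85
position: [0.489, -0.0227, 0.0149]
tool_rot: [1.921, 2.486, -0.0]
ft_force: [0.6, 2.0, 2.1]
grip_width: 0.04
gripper_force: 1.0
```

```bash
python3 m.py t5
```

```text
t 7.85 bay pos [-0.0024  0.2041  0.0149] F bay [1.09 1.79 2.15] tool x yaw 89.95070091559752 w 0.04004333946060907 q [-0.31  0.57  0.35  2.13 -0.4   0.49  0.6 ]
0.15 14 y [0.14  0.142 0.145]
0.18 60 y [0.125 0.128 0.132]
0.21 73 y [0.11  0.114 0.118]
0.24 76 y [0.005 0.099 0.104]
0.27 359 y [0.037 0.058 0.09 ]
x [-0.04781269  0.04021904] maxz 0.28254948618346
```

Request:
servo_tool(moves=[[-0.002,0,0.001,0],[-0.004,0,0.002,0],[-0.006,0,0.003,0],[-0.008,0,0.004,0],[-0.01,0,0.005,0]])

```text
t: 8.52
position: [0.4915, -0.0324, 0.0099]
tool_rot: [1.921, 2.486, -0.0]
ft_force: [-0.9, 1.9, 2.0]
grip_width: 0.0402
gripper_force: 0.9
```

Request:
servo_tool(moves=[[-0.002,0,0.001,0],[-0.004,0,0.002,0],[-0.006,0,0.003,0],[-0.008,0,0.003,0],[-0.01,0,0.003,0]])

```text
t: 9.15
position: [0.494, -0.042, 0.007]
tool_rot: [-1.921, -2.486, 0.0]
ft_force: [-1.1, 1.1, 0.5]
grip_width: 0.0399
gripper_force: 0.8
```

```bash
python3 m.py t6
```

```text
t 9.15 bay pos [-0.0024  0.1842  0.007 ] F bay [-0.79  1.33  0.51] tool x yaw 89.94749726501476 w 0.03990295257646209 q [-0.26  0.6   0.34  2.12 -0.41  0.49  0.64]
0.18 15 y [0.118 0.121 0.124]
0.21 54 y [0.107 0.11  0.113]
0.24 52 y [0.097 0.099 0.102]
0.27 423 y [0.023 0.047 0.092]
x [-0.04792899  0.04015472] maxz 0.2845947014926114
```

Request:
servo_tool(moves=[[-0.0015,0,0,0],[-0.003,0,0,0],[-0.0045,0,0,0],[-0.006,0,0,0],[-0.0075,0,0,0]])

```text
t: 9.82
position: [0.4959, -0.0493, 0.0069]
tool_rot: [-1.921, -2.486, 0.0]
ft_force: [-0.2, 1.9, -0.5]
grip_width: 0.0398
gripper_force: 0.7
```

```bash
python3 m.py t7
```

```text
t 9.82 bay pos [-0.0025  0.1767  0.0069] F bay [ 0.3   1.83 -0.48] tool x yaw 89.94867940428584 w 0.039769022944245974 q [-0.24  0.6   0.34  2.11 -0.41  0.49  0.66]
0.18 11 y [0.112 0.117 0.119]
0.21 48 y [0.104 0.107 0.11 ]
0.24 50 y [0.095 0.097 0.101]
0.27 454 y [0.013 0.042 0.091]
x [-0.04788871  0.04022835] maxz 0.28487803613104173
```

Request:
servo_tool(moves=[[-0.0015,0,0,0],[-0.003,0,0,0],[-0.0045,0,0,0],[-0.006,0,0,0],[-0.006,0,0,0]])

```text
t: 10.5
position: [0.4976, -0.0552, 0.007]
tool_rot: [1.921, 2.485, 0.0]
ft_force: [-1.1, 0.7, -0.5]
grip_width: 0.0402
gripper_force: 0.3
```

```bash
python3 m.py t8
```

```text
t 10.5 bay pos [-0.0023  0.1705  0.007 ] F bay [-0.85  0.95 -0.49] tool x yaw 89.93309645628254 w 0.040161120995777205 q [-0.23  0.6   0.34  2.11 -0.4   0.49  0.67]
0.18 2 y [0.113 0.114 0.115]
0.21 21 y [0.102 0.105 0.108]
0.24 35 y [0.095 0.096 0.101]
0.27 498 y [0.013 0.041 0.091]
x [-0.04780521  0.04018777] maxz 0.2849019247775771
```

Just inside 18°. Easing back slowly to let it down.

Request:
servo_tool(moves=[[0.002,0,0,0],[0.005,0,0,0],[0.008,0,0,0],[0.011,0,0,0],[0.014,0,0,0]])

```text
t: 11.18
position: [0.4938, -0.0411, 0.007]
tool_rot: [-1.92, -2.486, -0.0]
ft_force: [-0.2, 0.2, 0.6]
grip_width: 0.0401
gripper_force: 0.0
```

```bash
python3 m.py t9
```

```text
t 11.18 bay pos [-0.0024  0.1851  0.007 ] F bay [-0.11  0.26  0.61] tool x yaw 89.96139643598974 w 0.0401088826503207 q [-0.26  0.6   0.34  2.12 -0.41  0.49  0.64]
0.24 1 y [0.135 0.135 0.135]
0.27 751 y [0.047 0.079 0.129]
x [-0.04792609  0.04047591] maxz 0.28044007899259904
```

Request:
servo_tool(moves=[[0.004,0,0,0],[0.008,0,0,0],[0.013,0,0,0],[0.018,0,0,0],[0.024,0,0,0]])

```text
t: 11.85
position: [0.4878, -0.0179, 0.007]
tool_rot: [1.921, 2.486, 0.0]
ft_force: [-0.2, -0.6, -0.1]
grip_width: 0.0402
gripper_force: 0.0
```

```bash
cat > e.py <<'E'
from h import *
import sys
W,im=cloud(sys.argv[1]); P=bay(W[180:300,255:400].reshape(-1,3)); P=P[~np.isnan(P).any(1)]
Q=P[(np.abs(P[:,0])<.075)&(np.abs(P[:,2]-.27)<.012)&(P[:,1]>-.005)&(P[:,1]<.2)]
r=cv2.minAreaRect(Q[:,:2].astype(np.float32)*1000); print('lid',len(Q),r, 'z fit', np.linalg.lstsq(np.c_[Q[:,:2],np.ones(len(Q))],Q[:,2],rcond=None)[0])
E
python3 m.py t10; python3 e.py t10; python3 -c "
from h import *
snap('scene','s10')"
```

```text
t 11.85 bay pos [-0.0023  0.2091  0.007 ] F bay [-0.35 -0.52 -0.11] tool x yaw 89.94058564982669 w 0.04019343511162556 q [-0.31  0.59  0.34  2.14 -0.41  0.48  0.6 ]
0.27 896 y [0.076 0.114 0.156]
x [-0.04788591  0.04066644] maxz 0.27540017269273637
lid 1571 ((0.1129608154296875, 80.25070190429688), (165.4980010986328, 148.83912658691406), 89.9666748046875) z fit [ 0.00054668 -0.00179897  0.26957826]
```

View pics/s10.png

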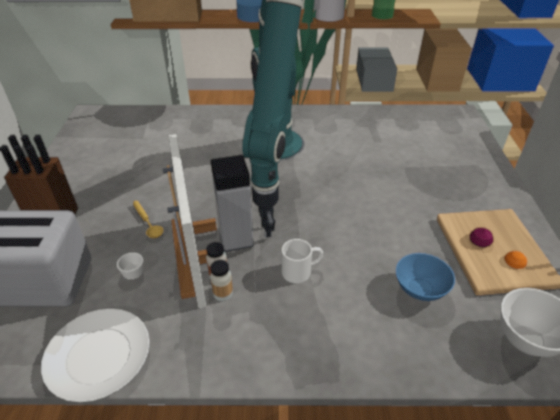

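Tin stands upright about 73 mm off the board, x≈−4 mm, flat on its foot. For the slide the gripper's body must not touch high up, so I'll turn back and open. The open finger's knuckle (≈50–65 mm high) will push low, ahead of the body.

Request:
servo_tool(moves=[[0.03,0,0,0],[0.06,0,0,-10],[0.085,-0.001,-0.005,-20],[0.09,-0.002,-0.005,-30],[0.09,-0.002,-0.005,-40]])

```text
t: 12.58
position: [0.4631, 0.0691, 0.0121]
tool_rot: [0.944, 2.996, 0.0]
ft_force: [-0.5, -1.3, -0.6]
grip_width: 0.0398
gripper_force: 0.0
```

Request:
servo_tool(moves=[[0,0,0,-10],[0,0,0,-20],[0,0,0,-30],[0,0,0,-40],[0,0,0,-50]], claw=0.0854)

```text
t: 13.2
position: [0.4633, 0.0681, 0.012]
tool_rot: [-0.408, 3.115, -0.0]
ft_force: [0.8, -0.6, 0.3]
grip_width: 0.0857
gripper_force: 0.0
```

Request:
servo_tool(moves=[[0,0,0,0],[0,0,0,0]])

```text
t: 13.45
position: [0.4632, 0.0682, 0.012]
tool_rot: [-0.395, 3.117, -0.0]
ft_force: [0.4, 0.2, -0.5]
grip_width: 0.0854
gripper_force: 0.0
```

```bash
sed -i 's/<.012)&/<.006)\&/; s/>-.005/>.006/; s/<.075/<.06/' e.py; python3 m.py t11; python3 e.py t11
```

```text
t 13.45 bay pos [-0.0043  0.2986  0.012 ] F bay [ 0.45  0.07 -0.55] tool x yaw 179.761095762248 w 0.08537231705922707 q [-0.18  0.54 -0.05  2.16  0.06  0.44  1.55]
0.06 6 y [0.162 0.163 0.239]
0.09 13 y [0.163 0.164 0.233]
0.12 28 y [0.163 0.232 0.244]
0.15 11 y [0.163 0.163 0.164]
0.18 8 y [0.162 0.163 0.163]
0.21 11 y [0.162 0.163 0.163]
0.24 12 y [0.163 0.163 0.163]
0.27 1009 y [0.076 0.118 0.161]
x [-0.04785837  0.0404508 ] maxz 0.27486753721988744
lid 1481 ((-3.0175437927246094, 118.17897033691406), (89.49063110351562, 89.94405364990234), 0.0360577218234539) z fit [-0.00095433 -0.00322383  0.26988893]
```

Request:
servo_tool(moves=[[0,-0.01,0.01,0],[0,-0.02,0.018,0],[-0.001,-0.03,0.021,0],[-0.001,-0.04,0.021,0],[-0.001,-0.046,0.021,0]])

```text
t: 14.12
position: [0.4761, 0.0231, -0.009]
tool_rot: [-0.398, 3.116, -0.0]
ft_force: [0.2, 0.6, -0.3]
grip_width: 0.0856
gripper_force: 0.0
```

Request:
servo_tool(moves=[[0,-0.003,0,0],[0,-0.006,0,0],[0,-0.009,0,0],[0,-0.012,0,0],[0,-0.015,0,0]])

```text
t: 14.75
position: [0.4796, 0.0096, -0.009]
tool_rot: [-0.4, 3.116, 0.0]
ft_force: [-0.6, 0.9, 0.3]
grip_width: 0.0853
gripper_force: 0.0
```

Request:
servo_tool(moves=[[0,-0.003,0,0],[0,-0.006,0,0],[0,-0.009,0,0],[0,-0.012,0,0],[0,-0.015,0,0]])

```text
t: 15.38
position: [0.4834, -0.005, -0.009]
tool_rot: [-0.4, 3.116, 0.0]
ft_force: [-0.5, 1.7, 1.3]
grip_width: 0.0854
gripper_force: 0.0
```

```bash
python3 m.py t12; python3 e.py t12
```

```text
t 15.38 bay pos [-0.0033  0.2227 -0.009 ] F bay [-0.01  1.74  1.31] tool x yaw 179.95637575037142 w 0.08544234369804499 q [-0.01  0.6  -0.06  2.13  0.08  0.42  1.7 ]
0.06 9 y [0.148 0.149 0.155]
0.09 8 y [0.148 0.149 0.154]
0.12 10 y [0.148 0.148 0.149]
0.15 11 y [0.147 0.148 0.149]
0.18 13 y [0.147 0.148 0.148]
0.21 11 y [0.147 0.148 0.148]
0.24 13 y [0.148 0.148 0.148]
0.27 1003 y [0.061 0.103 0.146]
x [-0.04769771  0.04081733] maxz 0.27528746898208445
lid 1476 ((-3.09320068359375, 103.21420288085938), (89.68408966064453, 90.14990997314453), 0.18533506989479065) z fit [-2.55543761e-03 -2.46038632e-04  2.69518589e-01]
```

Request:
servo_tool(moves=[[0,-0.003,0,0],[0,-0.006,0,0],[0,-0.009,0,0],[0,-0.012,0,0],[0,-0.015,0,0]])

```text
t: 16.05
position: [0.4871, -0.0196, -0.009]
tool_rot: [0.4, -3.116, -0.0]
ft_force: [0.0, 1.5, -0.5]
grip_width: 0.0852
gripper_force: 0.0
```

Request:
servo_tool(moves=[[0,-0.003,0,0],[0,-0.006,0,0],[0,-0.009,0,0],[0,-0.012,0,0],[0,-0.015,0,0]])

```text
t: 16.68
position: [0.4909, -0.0341, -0.009]
tool_rot: [0.4, -3.116, 0.0]
ft_force: [-0.7, 2.0, 0.4]
grip_width: 0.0854
gripper_force: 0.0
```

Request:
servo_tool(moves=[[0,-0.003,0,0],[0,-0.006,0,0],[0,-0.009,0,0],[0,-0.012,0,0],[0,-0.015,0,0]])

```text
t: 17.3
position: [0.4947, -0.0486, -0.009]
tool_rot: [-0.4, 3.116, 0.0]
ft_force: [-0.2, 1.4, 0.1]
grip_width: 0.085
gripper_force: 0.0
```

```bash
python3 m.py t13; python3 e.py t13
```

```text
t 17.3 bay pos [-0.0034  0.1777 -0.009 ] F bay [0.21 1.43 0.13] tool x yaw 179.9548054925654 w 0.08497414822744351 q [ 0.08  0.61 -0.06  2.1   0.09  0.44  1.78]
0.06 22 y [0.103 0.228 0.252]
0.09 16 y [0.103 0.231 0.248]
0.12 13 y [0.103 0.103 0.104]
0.15 15 y [0.102 0.103 0.104]
0.18 17 y [0.102 0.103 0.103]
0.21 21 y [0.101 0.102 0.103]
0.24 18 y [0.102 0.103 0.103]
0.27 1008 y [0.016 0.059 0.102]
0.3 1 y [0.228 0.228 0.228]
x [-0.04770455  0.04086568] maxz 0.27554720247795483
lid 1486 ((-3.0606613159179688, 58.2478141784668), (90.02415466308594, 90.26102447509766), 0.15736013650894165) z fit [-0.00094815 -0.00355401  0.26977569]
```

Request:
servo_tool(moves=[[0,-0.002,0,0],[0,-0.004,0,0],[0,-0.006,0,0],[0,-0.008,0,0],[0,-0.0095,0,0]])

```text
t: 17.98
position: [0.4971, -0.0578, -0.009]
tool_rot: [-0.4, 3.116, 0.0]
ft_force: [-0.1, 0.7, 0.0]
grip_width: 0.0853
gripper_force: 0.0
```

Request:
servo_tool(moves=[[0,-0.0006,0,0],[0,-0.0012,0,0],[0,-0.0018,0,0],[0,-0.0024,0,0],[0,-0.003,0,0]])

```text
t: 18.6
position: [0.4978, -0.0605, -0.009]
tool_rot: [-0.4, 3.116, 0.0]
ft_force: [0.0, 1.4, -0.4]
grip_width: 0.0856
gripper_force: 0.0
```

Now creeping into contact with the board, 1.5 mm per call.

Request:
servo_tool(moves=[[0,-0.0004,0,0],[0,-0.0008,0,0],[0,-0.0012,0,0],[0,-0.0015,0,0]])

```text
t: 19.1
position: [0.4983, -0.062, -0.009]
tool_rot: [-0.4, 3.116, -0.0]
ft_force: [0.1, 1.7, 0.5]
grip_width: 0.0856
gripper_force: 0.0
```

Request:
servo_tool(moves=[[0,-0.0003,0,0],[0,-0.0006,0,0],[0,-0.0008,0,0],[0,-0.001,0,0]])

```text
t: 19.6
position: [0.4985, -0.0624, -0.009]
tool_rot: [-0.401, 3.116, 0.001]
ft_force: [-0.6, 5.1, 1.7]
grip_width: 0.0855
gripper_force: 0.0
```

Request:
servo_tool(moves=[[0,-0.0003,0,0],[0,-0.0005,0,0]])

```text
t: 19.85
position: [0.4985, -0.0624, -0.009]
tool_rot: [0.401, -3.116, -0.001]
ft_force: [-2.0, 6.7, 2.7]
grip_width: 0.0856
gripper_force: 0.0
```

Request:
servo_tool(moves=[[0,-0.0004,0,0],[0,-0.0008,0,0]])

```text
t: 20.1
position: [0.4985, -0.0624, -0.0089]
tool_rot: [0.402, -3.115, -0.003]
ft_force: [-3.0, 9.1, 3.9]
grip_width: 0.0856
gripper_force: 0.0
```

Request:
servo_tool(moves=[[0,-0.0004,0,0],[0,-0.0007,0,0]])

```text
t: 20.35
position: [0.4984, -0.0625, -0.009]
tool_rot: [0.403, -3.115, -0.004]
ft_force: [-2.9, 10.9, 4.0]
grip_width: 0.0854
gripper_force: 0.0
```

Request:
servo_tool(moves=[[0,-0.0002,0,0],[0,-0.0002,0,0],[0,-0.0002,0,0],[0,-0.0002,0,0],[0,-0.0002,0,0]])

```text
t: 20.98
position: [0.4984, -0.0624, -0.009]
tool_rot: [0.403, -3.115, -0.004]
ft_force: [-2.6, 10.0, 4.3]
grip_width: 0.0855
gripper_force: 0.0
```

Request:
servo_tool(moves=[[0,0,0,0],[0,0,0,0]])

```text
t: 21.22
position: [0.4984, -0.0624, -0.009]
tool_rot: [0.403, -3.115, -0.004]
ft_force: [-3.1, 9.6, 3.6]
grip_width: 0.0856
gripper_force: 0.0
```

```bash
python3 m.py t14; python3 e.py t14
```

```text
t 21.23 bay pos [-0.0033  0.1633 -0.009 ] F bay [-0.58 10.12  3.65] tool x yaw -179.9171731667758 w 0.08558837627822967 q [ 0.12  0.62 -0.07  2.08  0.09  0.45  1.81]
0.06 21 y [0.137 0.215 0.237]
0.09 18 y [0.089 0.218 0.234]
0.12 5 y [0.089 0.089 0.089]
0.15 12 y [0.088 0.089 0.089]
0.18 15 y [0.088 0.088 0.089]
0.21 19 y [0.087 0.088 0.089]
0.24 18 y [0.088 0.089 0.089]
0.27 955 y [0.006 0.046 0.087]
x [-0.04767356  0.04061956] maxz 0.27520778411748686
lid 1384 ((-2.7938766479492188, 47.467350006103516), (82.7802505493164, 89.64568328857422), 89.98065185546875) z fit [ 0.00328041 -0.01066851  0.26998282]
```

Flush (face at 89 mm), pressing 10–11 N. Bringing it up to 12 N and holding.

Request:
servo_tool(moves=[[0,-0.0003,0,0],[0,-0.0006,0,0],[0,-0.0006,0,0]])

```text
t: 21.65
position: [0.4983, -0.0624, -0.009]
tool_rot: [0.404, -3.114, -0.005]
ft_force: [-4.1, 12.2, 4.0]
grip_width: 0.0854
gripper_force: 0.0
```

Request:
servo_tool(moves=[[0,0,0,0],[0,0,0,0]])

```text
t: 21.9
position: [0.4984, -0.0624, -0.009]
tool_rot: [0.404, -3.114, -0.005]
ft_force: [-3.3, 11.6, 4.7]
grip_width: 0.0854
gripper_force: 0.0
```

Request:
servo_tool(moves=[[0,0,0,0],[0,0,0,0],[0,0,0,0],[0,0,0,0],[0,0,0,0]])

```text
t: 22.52
position: [0.4984, -0.0624, -0.009]
tool_rot: [0.404, -3.114, -0.005]
ft_force: [-3.8, 11.7, 5.7]
grip_width: 0.0853
gripper_force: 0.0
```

Request:
servo_tool(moves=[[0,0.001,0,0],[0,0.003,0,0],[0,0.005,0,0],[0,0.01,0,0],[0,0.02,0,0]])

```text
t: 23.15
position: [0.4942, -0.0467, -0.009]
tool_rot: [-0.397, 3.116, -0.001]
ft_force: [1.2, 0.2, -0.4]
grip_width: 0.0855
gripper_force: 0.0
```

Request:
servo_tool(moves=[[0,0.03,0,0],[0,0.07,-0.01,0],[0,0.11,-0.04,0],[0,0.15,-0.08,0],[0,0.15,-0.08,0]])

```text
t: 23.78
position: [0.4572, 0.1031, 0.0736]
tool_rot: [-0.409, 3.109, 0.003]
ft_force: [1.1, -1.5, -0.0]
grip_width: 0.0854
gripper_force: 0.0
```

```bash
python3 m.py t15; python3 e.py t15; python3 -c "
from h import *
snap('scene','s15')"
```

```text
t 23.77 bay pos [-0.0012  0.3339  0.0736] F bay [ 0.72 -1.75 -0.04] tool x yaw -179.6784850010638 w 0.08540515571102317 q [-0.24  0.41 -0.06  2.15  0.04  0.57  1.5 ]
0.06 7 y [0.088 0.089 0.089]
0.09 12 y [0.088 0.089 0.09 ]
0.12 17 y [0.088 0.089 0.09 ]
0.15 21 y [0.088 0.089 0.264]
0.18 19 y [0.088 0.089 0.266]
0.21 23 y [0.087 0.088 0.089]
0.24 20 y [0.088 0.089 0.089]
0.27 959 y [0.006 0.046 0.087]
x [-0.04769447  0.04056244] maxz 0.274667607296195
lid 1367 ((-2.7486839294433594, 47.8071174621582), (83.52593231201172, 89.75577545166016), 89.8409652709961) z fit [ 0.00058445 -0.00146371  0.26956113]
```

View pics/s15.png

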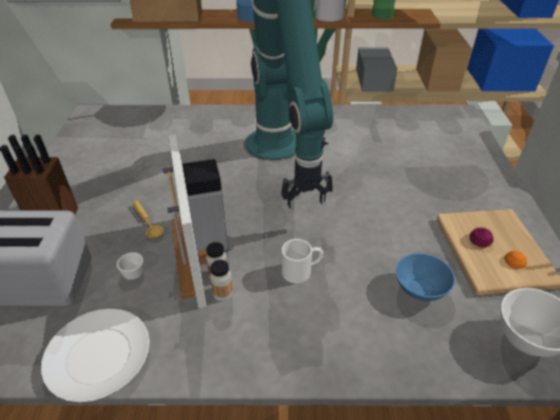

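The tin stands upright against the board (lid at (202,177)) between the cheeks. Mug, shakers, bowl, spoon and ramekin are where they were, and the robot is clear.

```bash
python3 -c "
from workcell import bot
print(bot.job_done())"
```

```text
the job is handed in; nothing more can be done
None
```

The job is handed in: the tin stands upright and flush against the board between the cheeks (about 3 mm off centre, within the 9 mm play), pressed home at about 12 N for roughly 0.9 s; measured pushes stayed under 14 N, and nothing else on the counter appears to have moved.

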